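# Bring the bench camera up to the stop on its focus rail

### The arm

A 7-joint arm with a two-finger parallel gripper is mounted at the origin on the work surface. World frame = base frame: x ahead of the robot, y to its left, z up, the work surface at z = 0. Lengths are in mm, angles in degrees, forces in N, time in s.
With the tool pointing down it reaches from about 425 to 875 mm from the base axis. Payload 9.9 kg.
Tool frame: the origin (TCP) lies between the finger pads; the fingertips stand env.tcp_to_tips ahead of it and the grasp point (between the pads) lies 2 mm behind it (env.tcp_to_tips is the distance from the TCP to the fingertips, in mm); z points along the fingers, y is the line along which they close (so a half turn about z gives the same grasp; the last joint's range is limited). The gripper opens to 85 mm and grips with 20 to 120 N. Pads are 22 mm wide; open, the fingers measure 114 mm over their backs; the gripper's body (76 mm by 85 mm) begins 54 mm behind the grasp point. The pads swing forward as they close: fully open they stand 13 mm farther back than shut.
Start: joints at [-78.885, 32.985, 1.427, 82.34, -0.859, 64.687, -3.237], TCP at [185.105, 649.127, 248.289] pointing down, gripper open.
Joint ranges: [-157.87, 157.87], [-19.46, 123.44], [-87.15, 90], [11.01, 140.99], [-62.26, 242.26], [9.8, 113.94], [-161.44, 161.44]. Speed limits (degrees/s): [127.2, 127.2, 172.46, 172.46, 180, 180, 180].

### API

Orientations are given as a 3x3 rotation matrix whose columns are the frame's x, y, z axes.
In Python, from workcell import status, vision, job, env gives the robot as it stands.
- The arm moves only by the shell command python3 -m handwheel 'ROWS'. ROWS is JSON, one flat list of numbers, 7 for each row, row after row: the shift along the tool's x, y, z in m, then the turn, a rotation vector about the tool's x, y, z in rad, then the closure, from -1 (fully open) to 1 (shut). In form: [dx, dy, dz, wx, wy, wz, claw, dx, dy, dz, wx, wy, wz, claw, ...]. A call has 1 to 20 rows; each row is the pose to reach, as a shift and turn from the pose commanded when the call began, along the tool's axes at that moment; what a row does not reach only later rows make up. A row lasts 1/10 s, in which the tool goes at most 50 mm and 8.59 degrees, less where a joint would pass 70% of its speed; a pose out of reach is approached as far as the arm can. A call with a gripper value outside its range is refused whole. The fingers move at their own pace and stop on an object; the grip force is fixed at half the most. Time passes only in rows, so rows that repeat a pose let the fingers close. It gives the time, the measured TCP pose, the force, the opening and the grip force at its end, in the units of the state.
- status.read_state(): the state, without advancing time (a new reading comes with each control period).
- vision.grab_frame(name): name is "side" or "top" or "wrist"; returns the picture (420x560x3 uint8, blue, green, red); there is no depth.
- vision.camera_params(name): a dict with "intrinsics" (3x3 intrinsics, pixels), "extrinsics" (4x4, takes a point from camera to world coordinates). Camera axes: x right, y down, z forward; pixel columns grow to the right and rows downward; lengths in mm; the calibration is good to about 2 mm. A picture is of the moment at which its call begins: read the wrist's pose just before it. camera_params takes no time and is no camera call; for the wrist camera it gives the pose at the moment of the call.
- job.sign_off(): hands the job in; it is judged then, once.
The state is a dict: "time": time; "joints": joint angles; "joint_velocities": joint speeds; "joint_efforts": joint torques, N m; "ee_pos": TCP position; "ee_rot": TCP orientation; "ft_force": force on the tool from outside, world axes, zero at the start; "moment": the same for the moment, N m; "opening": finger opening in mm; "finger_force": force on a finger pad.
Only numpy, scipy, OpenCV 4.12 (cv2) and the standard library are available. Lean on these libraries where they do the work, as an engineer would, in place of code of your own. Each camera call takes 0.05 s, during which the arm holds its last target. There are 200 camera calls.

### The job

Bring the bench camera into focus on the Morse key: press down the ribbed release pad in the middle of the camera carriage to free its brake and, keeping it pressed, push the carriage along the rail right up against the marked stop clamp; then let the pad come up so that the brake holds it there. It is all pressing and pushing with the fingertips: do not drag the carriage against its brake, do not touch the camera, and leave the key, mouse, cup and screwdriver alone.

Things in the scene. Friction and masses are not known exactly. Their poses are not given: they have to be found in the camera images.
- rail: aluminium T-slot focus rail, 400 long, 40 wide, top face 24 mm above the desk, screwed to the desk on two black feet (90 x 32 x 6). Origin: under the rail's middle, on the desk. Its y axis runs along the rail towards the end where the Morse key stands; x across; z up
- carriage (a joint): how far the grey camera carriage has slid along the rail towards the key (m, grows along the rail's +y). The carriage saddle is 96 long, 66 wide, its deck 42 mm above the desk. Its brake holds it with about 18 N; with the pad down it slides with 2 to 3 N and does not run on by itself
- release (a joint): how far the release pad is pressed down (m): about 0 up, brake on; 0.005 fully down. Springy: it starts to go down at about 11 N and needs about 15 N fully down; the brake is free from about 0.001 m on; comes up by itself when let go. Keep it near fully down while pushing
- pad_top (a point): centre of the top of the black rubber release pad, in the middle of the carriage, 51 mm above the desk when up. The pad is 54 long (along the rail) and 36 wide, stands 9 mm above the carriage deck and has a rib 5 high and 5 thick across each end, with 44 mm of flat pad between them: a fingertip pressed between the ribs can push on the rib. Axes as the rail's: y along the rail towards the stop, z up
- carriage_nose (a point): middle of the saddle's front face (the face that meets the stop), 34 mm above the desk, 48 mm in front of the pad's centre along the rail. Axes as the rail's
- stop_face (a point): middle of the rear face of the stop clamp, 34 mm above the desk: the saddle's front face comes to lie against it. The stop is an aluminium clamp across the rail, 70 wide, 22 long, its top 9.5 mm above the rail, with a thin black engraved line over its top and a thumbscrew on its +x side; it is locked and does not give. At the stop it lies under the camera bracket. Axes as the rail's
- camera: black box camera on a bracket at the carriage's front, not to be touched: its body is 44 x 44 x 40, its rear face 66 mm in front of the pad's centre along the rail, its top 82 mm above the desk; the lens (38 across) reaches to 154 mm in front of the pad's centre. Origin: under the middle of its body, 42 mm above the desk, 88 mm in front of the pad's centre. Axes as the rail's
- key: twin-paddle Morse key, heavy steel base 80 x 85 with brass posts, 52 high over the bracket, 59 at the paddles, standing loose beyond the rail's end. Origin: under its middle, on the desk
- mouse: black computer mouse, 104 x 60 x 34, loose. Origin: under its middle
- cup: white plastic cup, 72 across, 85 high, loose, standing upright. Origin: under its middle
- driver: screwdriver with black handle, 160 long, lying loose on the desk along its own x, handle towards -x. Origin: under its middle

How it is judged (in metres and radians):
On the way, in this order (a step that is already met when the one before it is completed fails the run):
1. the release pad is pressed well down while the carriage is still where it stood (value of joint release above 0.0025 m and distance of carriage_nose from where it was at the start of the episode below 0.006 m), for 0.1 s.
2. with the pad still pressed, the carriage has come up against the stop (value of joint release above 0.0015 m and y of carriage_nose in the frame of stop_face above -0.002 m), for 0.1 s.
At the end, for the whole second after the job is handed in: The carriage's front face stands within 2.5 mm of the stop's rear face, at rest, the pad is up (less than 0.8 mm pressed, brake on), the stop is where it was (2 mm), and the key (10 mm), mouse, cup and screwdriver (15 mm) are where they stood (y of carriage_nose in the frame of stop_face between -0.0025 and 0.002 m and value of joint release below 0.0008 m and velocity of joint carriage between -0.005 and 0.005 m/s and distance of stop_face from where it was at the start of the episode below 0.002 m and distance of key from where it was at the start of the episode below 0.01 m and distance of each of mouse, cup, driver from where it was at the start of the episode below 0.015 m); the robot touches nothing.
It fails at once if the carriage is dragged along with its brake on (pad not pressed) (value of joint release below 0.0004 m and velocity of joint carriage above 0.006 m/s).
It fails at once if the camera or its lens is touched (contact force between any of the fingers, the arm and camera above 1 N).
It fails at once if the Morse key, mouse, cup or screwdriver is shifted, lifted or carried (distance of key from where it was at the start of the episode above 0.01 m or distance of any of mouse, cup, driver from where it was at the start of the episode above 0.015 m).
It also fails if it takes over 40 s, if anything falls off the work surface, if the arm or the gripper's body presses on something with over 40 N, if the wrist force passes 120 N, or if a joint passes its speed limit or range.

## Working session

There is one attempt and no reset: what is moved stays moved. The work goes in short steps, Python scripts to look and compute and a shell command to move; the robot and the scene stay as the last step left them, time stands still between calls to the robot, and variables do not carry over. Pictures are saved under pics/ and viewed, at most 10 in all, crops included, and the job is handed in when it is done.

```bash
mkdir -p pics; python3 - <<'E'
from workcell import status, vision, job, env
import cv2,numpy as np
np.set_printoptions(precision=3,suppress=True)
s=status.read_state();print(s['time'],s['ee_pos'],s['ee_rot'],s['ft_force'],s['opening'],env.tcp_to_tips)
for n in ('top','side'):
    p=vision.camera_params(n);print(p['intrinsics'],p['extrinsics'])
    cv2.imwrite(f'pics/{n}.png',vision.grab_frame(n))
E
```

```text
0.0 [184.951 648.7   247.442] [[-0.962  0.274 -0.   ]
 [ 0.274  0.962 -0.002]
 [-0.    -0.002 -1.   ]] [-0.403 -0.135  0.144] 85.65771677691296 17.0
[[402.414   0.    279.857]
 [  0.    402.414 210.48 ]
 [  0.      0.      1.   ]] [[ -0.01   -0.995   0.1   462.304]
 [ -1.      0.009  -0.019 109.407]
 [  0.018  -0.1    -0.995 944.762]
 [  0.      0.      0.      1.   ]]
[[409.754   0.    282.907]
 [  0.    409.754 210.343]
 [  0.      0.      1.   ]] [[ -0.972  -0.117   0.205 378.308]
 [ -0.236   0.498  -0.834 810.227]
 [ -0.005  -0.859  -0.512 505.823]
 [  0.      0.      0.      1.   ]]
```

View pics/top.png

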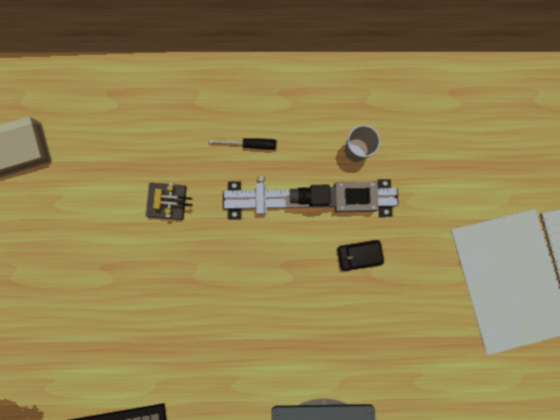

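View pics/side.png

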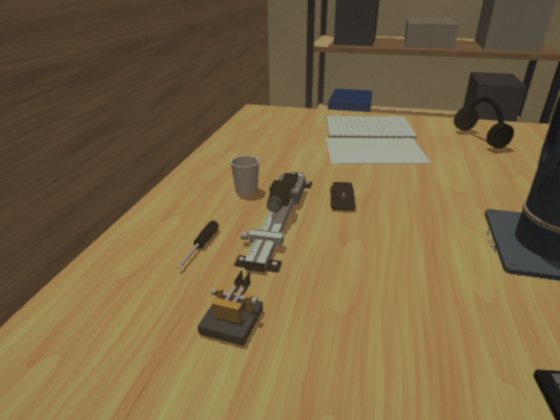

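The top view shows the rail running along the image row v≈197. The pad is at about (358,196), the stop at about (260,197) and the key at (167,200). The cup (362,143) and mouse (361,255) stand either side of the carriage. Next I'll measure the pad and rail.

```bash
cat > h.py <<'E'
import numpy as np,cv2
from workcell import status, vision, env
np.set_printoptions(precision=2,suppress=True)
def ray(P,uv,z):
    K,T=np.array(P['intrinsics']),np.array(P['extrinsics'])
    d=T[:3,:3]@np.linalg.solve(K,[uv[0],uv[1],1]);o=T[:3,3]
    return o+d*(z-o[2])/d[2]
def proj(P,X):
    K,T=np.array(P['intrinsics']),np.array(P['extrinsics'])
    c=T[:3,:3].T@(np.array(X)-T[:3,3]);p=K@c;return p[:2]/p[2]
E
python3 - <<'E'
from h import *
P=vision.camera_params('top');im=cv2.imread('pics/top.png')
g=cv2.cvtColor(im,cv2.COLOR_BGR2GRAY)
x0,y0=335,180;m=(g[180:215,335:380]<60).astype(np.uint8)
n,l,st,c=cv2.connectedComponentsWithStats(m)
for i in range(1,n):
    if st[i,4]>40: print(st[i]+[x0,y0,0,0,0],c[i]+[x0,y0],ray(P,c[i]+[x0,y0],51))
# black feet centres
for (a,b) in((225,243),(376,396)):
    m=(g[175:225,a:b]<60);v,u=np.nonzero(m);uv=((u.min()+u.max()+1)/2+a-.5,(v.min()+v.max()+1)/2+174.5);print('foot',uv,ray(P,uv,6))
print('stop',g[185,250:275],g[208,250:275])
cv2.imwrite('pics/c.png',cv2.resize(im[170:230,210:410],None,fx=4,fy=4,interpolation=cv2.INTER_CUBIC))
E
```

```text
[345 188  25  16 379] [357.23 195.68] [584.02 -82.34  51.  ]
foot (np.float64(234.5), np.float64(200.0)) [582.2  197.34   6.  ]
foot (np.float64(384.5), np.float64(198.0)) [ 584.09 -156.52    6.  ]
stop [150 150 149 150 149 154 163 168 168 169 169 169 163 142 135 140 147 152
 154 154 154 156 153 154 154] [ 94  92  92  91  91  99 130 155 166 170 171 168 167 149 133 138 124 100
  91  90  91  89  91  91  91]
```

View pics/c.png

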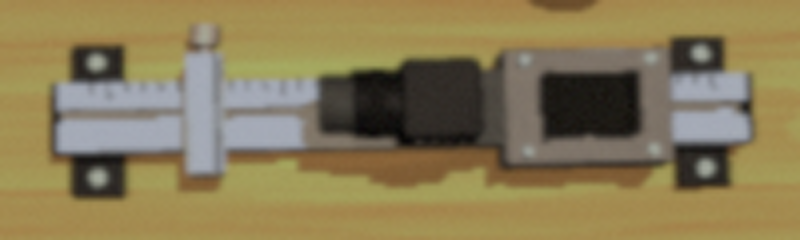

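The crop confirms it. The pad sits mid-carriage, and the stop's rear edge is at about u=266, giving roughly 158 mm of travel. The rail is aligned with world y to within 0.3°. I'll move above the pad with the fingers shut and the tool aligned to the rail.

```bash
python3 -m handwheel '[-0.04,-0.04,0,0,0,-0.05,1,-0.08,-0.08,0,0,0,-0.1,1,-0.115,-0.117,0,0,0,-0.15,1,-0.15,-0.153,0,0,0,-0.2,1,-0.185,-0.188,0,0,0,-0.25,1,-0.22,-0.224,0,0,0,-0.283,1,-0.255,-0.26,0,0,0,-0.283,1,-0.29,-0.295,0,0,0,-0.283,1,-0.325,-0.331,0,0,0,-0.283,1,-0.36,-0.366,0,0,0,-0.283,1,-0.395,-0.402,0,0,0,-0.283,1,-0.43,-0.437,0.01,0,0,-0.283,1,-0.465,-0.473,0.02,0,0,-0.283,1,-0.5,-0.508,0.03,0,0,-0.283,1,-0.53,-0.539,0.04,0,0,-0.283,1,-0.555,-0.564,0.047,0,0,-0.283,1,-0.573,-0.583,0.047,0,0,-0.283,1,-0.584,-0.594,0.047,0,0,-0.283,1,-0.584,-0.594,0.047,0,0,-0.283,1,-0.584,-0.594,0.047,0,0,-0.283,1]'
python3 - <<'E'
from h import *
P=vision.camera_params('wrist');im=vision.grab_frame('wrist');cv2.imwrite('pics/w.png',im)
s=status.read_state();print(s['time'],s['ee_pos'],s['ee_rot'],s['ft_force'],s['opening'])
T=vision.camera_params('top');
print('stop rear',ray(T,(266,197),33.5))
for X in((584,-82.3,51),(584,-34,42)):print(proj(P,X))
print(P['extrinsics'])
E
```

```text
time: 2.1
ee_pos: [583.5, -80.9, 201.2]
ee_rot: [[-1.0, -0.006, -0.001], [-0.006, 1.0, 0.001], [0.001, 0.001, -1.0]]
ft_force: [0.2, -0.4, 0.7]
opening: 0.4
finger_force: 0.0
2.15 [583.43 -80.34 201.34] [[-1.   -0.01 -0.  ]
 [-0.01  1.    0.  ]
 [ 0.    0.   -1.  ]] [ 0.39  0.18 -0.23] -0.055680484538507415
stop rear [585.   123.01  33.5 ]
[273.68 201.61]
[332.95 199.09]
[[ -0.01   0.96   0.29 509.5 ]
 [  1.     0.01   0.   -81.1 ]
 [  0.     0.29  -0.96 327.7 ]
 [  0.     0.     0.     1.  ]]
```

View pics/w.png

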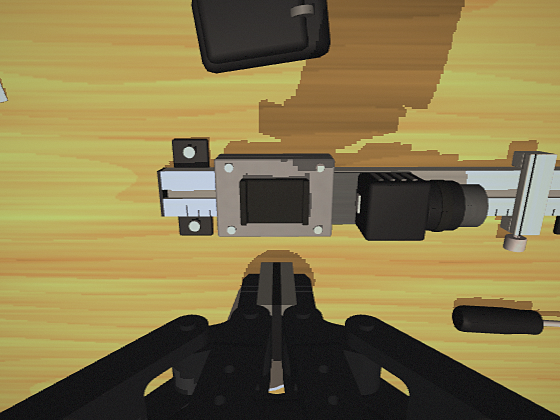

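In the wrist view the pad spans about (240–310, 178–225), so its centre is (275,201) against a predicted (274,202). The tool is over it to within 1–2 mm. Now I'll descend and press.

```bash
python3 -m handwheel '[0,0,0.03,0,0,0,1,0,0,0.06,0,0,0,1,0,0,0.085,0,0,0,1,0,0,0.105,0,0,0,1,0,0,0.118,0,0,0,1,0,0,0.125,0,0,0,1,0,0,0.127,0,0,0,1,0,0,0.127,0,0,0,1]'
python3 -m handwheel '[0,0,0.003,0,0,0,1,0,0,0.006,0,0,0,1,0,0,0.007,0,0,0,1,0,0,0.008,0,0,0,1,0,0,0.008,0,0,0,1,0,0,0.008,0,0,0,1]'
```

```text
time: 2.95
ee_pos: [584.1, -82.0, 74.8]
ee_rot: [[-1.0, -0.006, 0.001], [-0.006, 1.0, 0.0], [-0.001, 0.0, -1.0]]
ft_force: [-0.6, 0.0, -0.4]
opening: 0.3
finger_force: 0.0
time: 3.55
ee_pos: [584.2, -82.3, 67.3]
ee_rot: [[-1.0, -0.005, 0.001], [-0.005, 1.0, 0.0], [-0.001, 0.0, -1.0]]
ft_force: [-2.5, 0.0, 10.4]
opening: 0.2
finger_force: 5.5
```

```bash
python3 -m handwheel '[0,0,0.002,0,0,0,1,0,0,0.003,0,0,0,1,0,0,0.004,0,0,0,1,0,0,0.005,0,0,0,1,0,0,0.005,0,0,0,1,0,0,0.005,0,0,0,1]'
```

```text
time: 4.15
ee_pos: [584.2, -82.4, 63.0]
ee_rot: [[-1.0, -0.005, 0.002], [-0.005, 1.0, 0.0], [-0.002, 0.0, -1.0]]
ft_force: [-3.7, 1.1, 18.4]
opening: 0.0
finger_force: 9.2
```

```bash
python3 -m handwheel '[0,0,0.001,0,0,0,1,0,0.001,0.001,0,0,0,1,0,0.003,0.001,0,0,0,1,0,0.006,0.001,0,0,0,1,0,0.009,0.001,0,0,0,1,0,0.012,0.001,0,0,0,1,0,0.015,0.001,0,0,0,1,0,0.018,0.001,0,0,0,1,0,0.021,0.001,0,0,0,1,0,0.024,0.001,0,0,0,1,0,0.027,0.001,0,0,0,1,0,0.03,0.001,0,0,0,1]'
python3 - <<'E'
from h import *
im=vision.grab_frame('wrist');cv2.imwrite('pics/w2.png',im)
E
```

```text
time: 5.35
ee_pos: [584.0, -53.3, 62.9]
ee_rot: [[-1.0, -0.004, 0.002], [-0.004, 1.0, -0.001], [-0.002, -0.001, -1.0]]
ft_force: [-7.3, -1.9, 28.6]
opening: 0.0
finger_force: 14.5
```

View pics/w2.png

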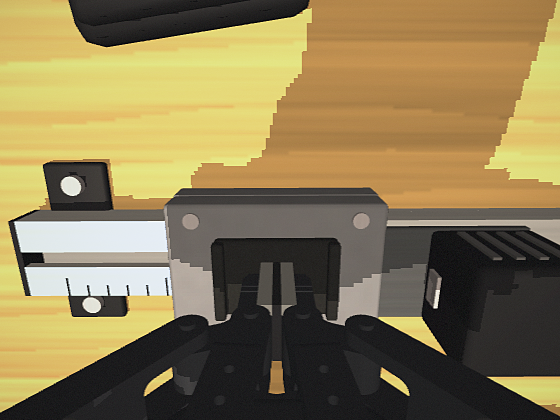

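The wrist picture shows the fingertips (u≈260–295) midway between the ribs (213–340), with the carriage moving along under them. The pad is bottomed at 28 N, well clear of the camera (u>425). I'll carry on to the stop.

```bash
python3 -m handwheel '[0,0.004,0,0,0,0,1,0,0.009,0,0,0,0,1,0,0.015,0,0,0,0,1,0,0.021,0,0,0,0,1,0,0.027,0,0,0,0,1,0,0.033,0,0,0,0,1,0,0.039,0,0,0,0,1,0,0.045,0,0,0,0,1,0,0.051,0,0,0,0,1,0,0.057,0,0,0,0,1,0,0.063,0,0,0,0,1,0,0.069,0,0,0,0,1,0,0.075,0,0,0,0,1,0,0.081,0,0,0,0,1,0,0.087,0,0,0,0,1,0,0.093,0,0,0,0,1,0,0.099,0,0,0,0,1,0,0.104,0,0,0,0,1,0,0.108,0,0,0,0,1,0,0.110,0,0,0,0,1]'
python3 -m handwheel '[0,0.003,0,0,0,0,1,0,0.006,0,0,0,0,1,0,0.009,0,0,0,0,1,0,0.011,0,0,0,0,1,0,0.013,0,0,0,0,1,0,0.015,0,0,0,0,1]'
```

```text
time: 7.4
ee_pos: [583.2, 57.7, 62.9]
ee_rot: [[-1.0, -0.005, 0.001], [-0.005, 1.0, 0.0], [-0.001, 0.0, -1.0]]
ft_force: [-7.7, -0.4, 31.4]
opening: -0.1
finger_force: 15.3
time: 8.0
ee_pos: [583.1, 72.3, 62.9]
ee_rot: [[-1.0, -0.005, 0.001], [-0.005, 1.0, 0.0], [-0.001, 0.0, -1.0]]
ft_force: [-8.3, -1.1, 30.4]
opening: 0.1
finger_force: 15.3
```

```bash
python3 -m handwheel '[0,0.002,0,0,0,0,1,0,0.003,0,0,0,0,1,0,0.004,0,0,0,0,1,0,0.004,0,0,0,0,1]'; python3 -m handwheel '[0,0.001,0,0,0,0,1,0,0.002,0,0,0,0,1,0,0.003,0,0,0,0,1,0,0.004,0,0,0,0,1,0,0.004,0,0,0,0,1]'
```

```text
time: 8.4
ee_pos: [583.1, 76.6, 62.9]
ee_rot: [[-1.0, -0.005, 0.001], [-0.005, 1.0, 0.001], [-0.001, 0.001, -1.0]]
ft_force: [-9.1, -0.4, 29.7]
opening: 0.5
finger_force: 15.3
time: 8.9
ee_pos: [583.0, 77.3, 62.9]
ee_rot: [[-1.0, -0.002, 0.001], [-0.002, 1.0, -0.003], [-0.001, -0.003, -1.0]]
ft_force: [-8.9, -9.7, 30.7]
opening: 0.1
finger_force: 15.5
```

The push stalled at y=77.3 with −10 N along the rail, which suggests the stop. I'll check that before letting go.

```bash
python3 - <<'E'
from h import *
a=vision.grab_frame('top')[165:235,200:340];b=vision.grab_frame('wrist')[150:400,150:560]
a=cv2.resize(a,None,fx=4,fy=4,interpolation=cv2.INTER_CUBIC);b=cv2.resize(b,(560,320))
cv2.imwrite('pics/ab.png',np.vstack([a[:,:560],b]))
E
```

```text
(no output)
```

View pics/ab.png

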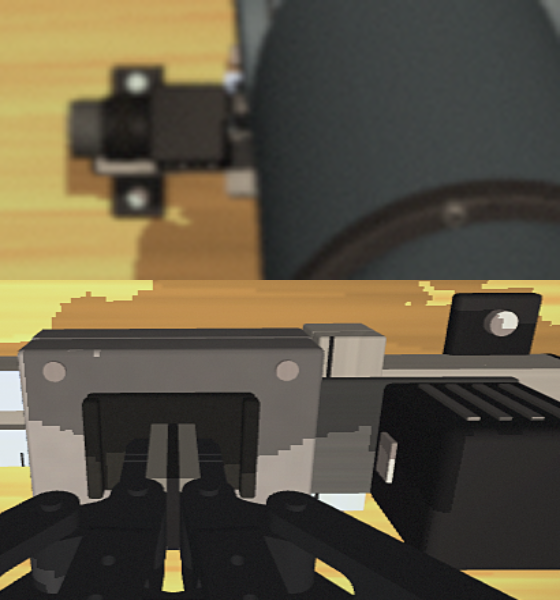

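The saddle's front edge meets the stop clamp with no gap showing, at about (305–322, 330–350) in the lower half. The tips are still between the ribs and clear of the camera. I'll lift straight up.

```bash
python3 -m handwheel '[0,0,-0.001,0,0,0,1,0,0,-0.002,0,0,0,1,0,0,-0.004,0,0,0,1,0,0,-0.006,0,0,0,1,0,0,-0.008,0,0,0,1,0,0,-0.011,0,0,0,1,0,0,-0.02,0,0,0,1,0,0,-0.04,0,0,0,1,0,0,-0.065,0,0,0,1,0,0,-0.09,0,0,0,1,0,0,-0.115,0,0,0,1,0,0,-0.135,0,0,0,1,0,0,-0.145,0,0,0,1,0,0,-0.145,0,0,0,1]'
python3 - <<'E'
from h import *
cv2.imwrite('pics/end.png',vision.grab_frame('wrist'))
E
```

```text
time: 10.4
ee_pos: [583.6, 81.1, 206.7]
ee_rot: [[-1.0, -0.006, 0.002], [-0.006, 1.0, 0.001], [-0.002, 0.001, -1.0]]
ft_force: [0.8, -1.2, 0.2]
opening: 0.1
finger_force: 0.0
```

View pics/end.png

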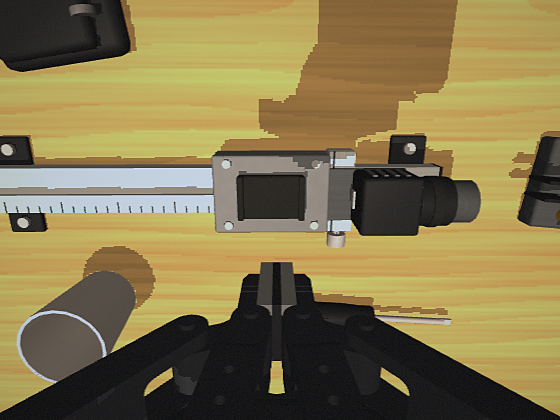

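The final view shows the saddle's front (u≈328) flush against the stop clamp, with the pad up and the tool clear. The cup, mouse, driver and key show no sign of having moved. Handing in.

```bash
python3 -c "
from workcell import job
print(job.sign_off())"
```

```text
the job is handed in; nothing more can be done
None
```

The carriage is up against the stop clamp with the pad released and the brake on, and the job is handed in at about 10.5 s; the sign-off returned no verdict.

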